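# Hang a slide rack on the stainer's loading rail

### The arm

A 6-joint arm with a two-finger parallel gripper is mounted at the origin on a cart in front of the work surface, level with it; the furniture and walls round the work are solid. World frame = base frame: x ahead of the robot, y to its left, z up, the work surface at z = 0. Lengths are in m, angles in rad, forces in N, time in s.
With the tool pointing down it reaches from about 0.3 to 0.775 m from the base axis. Payload 14.6 kg.
Tool frame: the origin (TCP) lies at the very end of the fingers, on their centre line; the grasp point (between the pads) lies 19 mm behind it; z points along the fingers, y is the line along which they close (so a half turn about z gives the same grasp; the last joint's range is limited). The gripper opens to 94 mm and grips with 3 to 60 N. Pads are 16 mm wide; open, the fingers measure 119 mm over their backs; the gripper's body (75 mm by 177 mm) begins 78 mm behind the grasp point.
Start: joints at [-1.195, 0.3, 1.521, -0, 1.321, -0.067], TCP at [0.236, -0.497, 0.205] pointing down, gripper open.
Joint ranges: [-3.03, 3.03], [-0.79, 2.21], [0.23, 2.52], [-1.04, 4.18], [0, 3.07], [-2.55, 2.55]. Speed limits (rad/s): [2.22, 2.22, 2.57, 3.14, 3.14, 3.14].

### API

Orientations are given as a rotation vector (axis times angle).
In Python, from workcell import ctrl gives the robot as it stands.
- The arm moves only by the shell command python3 -m jog 'ROWS' [OPENING] [FORCE]. ROWS is JSON, a list of rows, each a list of 2 entries, a list of its own where there are three numbers: the shift along the tool's x, y, z in cm, then the turn, a rotation vector about the tool's x, y, z in degrees. A call has 1 to 20 rows; each row shifts and turns the commanded pose from where the row before left it, along the tool's axes as they then stand; what a row does not reach is not made up. A row lasts 1/12 s, in which the tool goes at most 41.7 mm and 7.16 degrees, less where a joint would pass 70% of its speed; a pose out of reach is approached as far as the arm can. A call is refused whole if a number of a shift passes 4.17 or a number of a turn 7.16, either way. A call with a gripper value outside its range is refused whole. OPENING is the opening, from 0 (shut) to 1 (fully open), set as the call begins (- or left out, the last holds). The fingers move at their own pace and stop on an object; FORCE is the grip in N (left out, the last holds). Time passes only in rows, so rows that do not move let the fingers close. It gives the time, the measured TCP pose, the force, the opening and the grip force at its end, in the units of the state.
- ctrl.get_state(): the state, without advancing time (a new reading comes with each control period).
- ctrl.read_camera(name): name is "side" or "top"; returns the picture (420x560x3 uint8, red, green, blue); there is no depth.
- ctrl.camera_params(name): a dict with "K" (3x3 intrinsics, pixels), "k1" (the pictures are not rectified: a ray, as slopes to the right and down, at radius r is drawn at 1 + k1 r^2 times it, then the intrinsics apply), "R" (3x3) and "t" (3): a world point X has camera coordinates R X + t. Camera axes: x right, y down, z forward; pixel columns grow to the right and rows downward; lengths in m; the calibration is good to about 2 mm. A picture is of the moment at which its call begins. camera_params takes no time and is no camera call.
- ctrl.finish_job(): hands the job in; it is judged then, once.
Trained networks look in the newest picture that a camera, given by its name, has taken for a name from the list of things; names that differ only in an ending like _2 or _b are one class to them, and where a whole thing is asked for, a point or a joint stands for the part that bears it (a point fixed in the world has none). Each returns a list of dicts, best first, with "score" (0 to 1); they miss things now and then, are a little off and sometimes report something else, mostly with a low value. They report only what shows in the picture. A call takes as long as a camera call.
- ctrl.spot_in(camera, thing): "point" ([row, column] in pixels, amid what is visible of it).
- ctrl.silhouettes(camera, thing): "region" (420x560 bool, what is visible of it) and "point" ([row, column] in pixels, amid what is visible of it).
The state is a dict: "time_s": time; "q": joint angles; "dq": joint speeds; "joint_torque": joint torques, N m; "ee_pos": TCP position; "eef_rot": TCP orientation; "contact_force": force on the tool from outside, world axes, zero at the start; "ft_torque": the same for the moment, N m; "grip_width": opening from 0.0 (shut) to 1.0 (fully open); "finger_force": force on a finger pad.
Only numpy, scipy, OpenCV 4.12 (cv2) and the standard library are available. Lean on these libraries where they do the work, as an engineer would, in place of code of your own. Each camera call takes 0.05 s, during which the arm holds its last target. There are 200 camera calls.

### The job

Lift the slide rack out of the blue tray by its black grip, bring its hook over the front lip of the stainer's loading rail in the open bay at the left end, and lower it gently until the hook seats in the channel behind the lip. Then slide it along the channel to the right, under the green hold-down, until it is fully home against the end stop, and let go. The rail's setting is only roughly known, so feel for it with light force, keep the rack upright and leave everything else as it stands.

Things in the scene. Friction and masses are not known exactly. Their poses are not given: they have to be found in the camera images.
- rack: Slide rack, loose, 0.14 to 0.28 kg, 178 mm high: white basket of glass slides 86 x 60 mm (x, y), top at z = 38 mm, under a steel C-shaped hanger. Origin: basket underside, straight below hook and grip; z up, y along the hook. Hanger: stem plate at x = -26 mm (3 thick, 30 wide, in front), bridge z 105 to 111, hook blade at its rear end. Between basket and hook it is open towards +x, for the rail.
- rack_toe (a point): Middle of the hook blade's lowest edge (toe), 81 mm above the rack's origin. The blade hangs from the bridge, z 81 to 105 mm, 4 mm thick (x -2 to +2), 44 mm long (y -22 to +22). Axes as the rack's.
- rack_grip (a point): Where to grip the rack: middle of the upper part of its black upright grip, 154 mm above the rack's origin. The grip is 14 mm (x) by 22 mm (y), from z = 124 to 178 mm, straight above the centre of mass; fingers staying above z = 130 mm clear the rail. Axes as the rack's.
- tray: Blue transfer tray, fixed, 130 x 104 mm (x, y), walls 12 mm high, floor 3 mm thick; the rack stands in it. Origin: centre of its underside.
- stand: Loading rail, fixed: white drip tray 130 x 300 mm (x, y), walls 16 mm high, two grey uprights 152 mm high at y = -135 and +135 mm, aluminium rail between them along y. Origin: centre of the underside; x to the back, z up. The rail is loaded from the front (-x); +y is its left end. A seated rack has its x and y along the stand's, its hook in the channel, its stem in front of the lip.
- rail_nominal (a point): NOMINAL middle of the channel floor: on the stand at x = y = 0, z = 126 mm. Channel open upwards, 8 mm wide inside; above its floor the front lip is 16 mm, the rear wall 36 mm high, both 3 mm thick; floor 5 mm thick. The rail is clamped in slots: its true height and true x each lie up to 6 mm either side of nominal, new every time, unmeasured; rigid under load.
- rail_bay (a point): NOMINAL channel floor in the middle of the open loading bay: y = +60 mm on the stand, x = 0, z = 126 mm. Only here (stand y from about +30 to +95 mm for the rack's origin) can the rack be hung: it has 38 mm between its basket top and the rail's underside when seated.
- hold_down (a point): NOMINAL left end, underside, of the green hold-down shoe under the rail (stand y = -3 mm, with a lead-in, on to the right end), 24 mm wide in x, 39 mm below the channel floor and fixed to the rail. A seated rack passes under it with 4 mm to spare and then cannot be lifted out.
- rail_home (a point): NOMINAL place of the hook toe's middle when the rack is seated and home: y = -88 mm on the stand, x = 0, z = 126 mm. There the hook's right end touches the black rubber end stop, whose face stands across the channel at stand y = -110 mm (y is exact).
- cup_blue: Bystander: loose specimen cup with blue cap, 44 mm across, 53 mm high. Origin: centre of its underside.
- cup_orange: Bystander: loose specimen cup with orange cap, 44 mm across, 53 mm high. Origin: centre of its underside.

How it is judged:
By the outcome, as a careful person would: the job done as asked, in the order asked, and still so for the second after the job is handed in, with the robot touching nothing.
It also fails if it takes over 59 s, if anything falls off the work surface, if the arm or the gripper's body presses on something with over 40 N, if the wrist force passes 120 N, or if a joint passes its speed limit or range.

## Working session

There is one attempt and no reset: what is moved stays moved. The work goes in short steps, Python scripts to look and compute and a shell command to move; the robot and the scene stay as the last step left them, time stands still between calls to the robot, and variables do not carry over. Pictures are saved under pics/ and viewed, at most 10 in all, crops included, and the job is handed in when it is done.

```bash
mkdir -p pics; ls; cat > h.py <<'E'
import numpy as np, cv2
from workcell import ctrl
def P(c):
    p=ctrl.camera_params(c); return np.array(p["K"]),p["k1"],np.array(p["R"]),np.array(p["t"])
def proj(c,X):
    K,k1,R,t=P(c); X=np.atleast_2d(X)@R.T+t; s=X[:,:2]/X[:,2:]
    s=s*(1+k1*(s**2).sum(1,keepdims=True)); return s@K[:2,:2].T+K[:2,2]  # col,row
def ray(c,rc):
    K,k1,R,t=P(c); d=(np.array([rc[1],rc[0]])-K[:2,2])@np.linalg.inv(K[:2,:2]).T; s=d.copy()
    for _ in range(30): s=d/(1+k1*(s@s))
    return -R.T@t, R.T@np.array([s[0],s[1],1])
def atz(c,rc,z):
    o,d=ray(c,rc); return o+d*(z-o[2])/d[2]
E
python3 - <<'E'
from h import *
for c in ("side","top"):
    cv2.imwrite(f"pics/{c}0.png",ctrl.read_camera(c)[:,:,::-1]); K,k1,R,t=P(c)
    print(c,K[0,0],k1,-R.T@t,R[2])
    for n in ("rack","rack_grip","rack_toe","tray","stand","cup_blue","cup_orange","rail_home","hold_down"):
        print(n,[(np.round(d["point"]),round(d["score"],2)) for d in ctrl.spot_in(c,n)][:3])
s=ctrl.get_state();print(s["time_s"],s["ee_pos"],s["eef_rot"],s["contact_force"])
E
```

```text
pics
side 532.6804933361661 -0.16290597477534993 [-0.06677267  1.03184176  0.62262903] [ 0.53061825 -0.75228294 -0.39053124]
rack [(array([295., 288.]), 0.94), (array([225., 340.]), 0.51)]
rack_grip [(array([294., 290.]), 0.79), (array([225., 338.]), 0.55)]
rack_toe [(array([294., 288.]), 0.86)]
tray [(array([316., 294.]), 0.6)]
stand [(array([229., 342.]), 0.76)]
cup_blue [(array([262., 236.]), 0.56)]
cup_orange []
rail_home [(array([224., 339.]), 0.81), (array([294., 287.]), 0.7)]
hold_down [(array([226., 334.]), 0.79)]
top 520.6739857715049 -0.15956001593041905 [0.45321441 0.0528701  1.24901382] [ 0.12035251  0.00617409 -0.99271202]
rack [(array([258., 215.]), 0.6), (array([230., 369.]), 0.48)]
rack_grip [(array([257., 217.]), 0.81), (array([236., 371.]), 0.28)]
rack_toe [(array([256., 214.]), 0.72)]
tray [(array([276., 217.]), 0.79)]
stand [(array([232., 369.]), 0.88)]
cup_blue [(array([184., 245.]), 0.7)]
cup_orange [(array([147., 225.]), 0.81), (array([231., 367.]), 0.21)]
rail_home [(array([229., 370.]), 0.77)]
hold_down [(array([234., 370.]), 0.91)]
1.0 [ 0.23566399 -0.49694935  0.20545108] [3.06489667e+00 6.89832367e-01 1.78634884e-05] [-0.48431092  0.00172997  0.54767289]
```

View pics/side0.png

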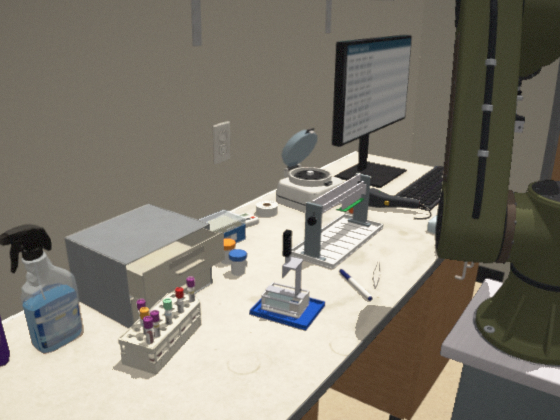

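View pics/top0.png

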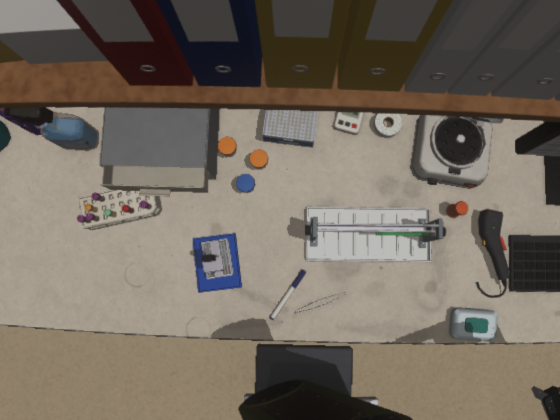

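The side view shows the rack in its tray, with the grip near (row 243, col 287) and the rail behind it on the right. In the top view the tray is at (263, 217), the grip near (258, 208), and the stand spans cols 305–443. I'll enlarge both.

```bash
python3 - <<'E'
from h import *
a=cv2.imread("pics/top0.png");b=cv2.imread("pics/side0.png")
r=lambda i,x,y,w,h,s:cv2.resize(i[y:y+h,x:x+w],None,fx=s,fy=s,interpolation=cv2.INTER_CUBIC)
A=np.hstack([r(a,185,225,65,75,4),r(a,300,195,135,75,4)])   # 260x300 | 540x300
B=np.hstack([r(b,245,225,85,100,3),r(b,285,170,110,100,3)]) # 255|330 x300
B=np.hstack([B,np.zeros((300,215,3),np.uint8)])
cv2.imwrite("pics/c1.png",np.vstack([A,B]))
for n in ("tray","stand"):
    for d in ctrl.silhouettes("top",n)[:1]:
        m=d["region"].astype(np.uint8);cs=max(cv2.findContours(m,0,1)[0],key=cv2.contourArea)
        bx=cv2.boxPoints(cv2.minAreaRect(cs)); print(n,d["score"],m.sum(),bx.round(1).tolist())
        z=.012 if n=="tray" else .016
        w=np.array([atz("top",(p[1],p[0]),z) for p in bx]);print(w.round(4).tolist(),w.mean(0),np.linalg.norm(np.diff(w,axis=0),axis=1))
E
```

```text
tray 0.94 1293 [[191.60000610351562, 237.89999389648438], [235.1999969482422, 232.8000030517578], [241.60000610351562, 287.20001220703125], [198.0, 292.29998779296875]]
[[0.5202, 0.2946, 0.012], [0.5356, 0.1905, 0.012], [0.4072, 0.1705, 0.012], [0.3915, 0.2736, 0.012]] [0.4636403  0.23228669 0.012     ] [0.10526855 0.12991619 0.10427689]
stand 0.89 7129 [[304.5, 260.8999938964844], [305.0, 205.39999389648438], [446.20001220703125, 206.6999969482422], [445.70001220703125, 262.20001220703125]]
[[0.4736, 0.0236, 0.016], [0.6055, 0.0258, 0.016], [0.612, -0.3163, 0.016], [0.4782, -0.3147, 0.016]] [ 0.54236473 -0.14539884  0.016     ] [0.1319206  0.34207851 0.1337887 ]
```

View pics/c1.png

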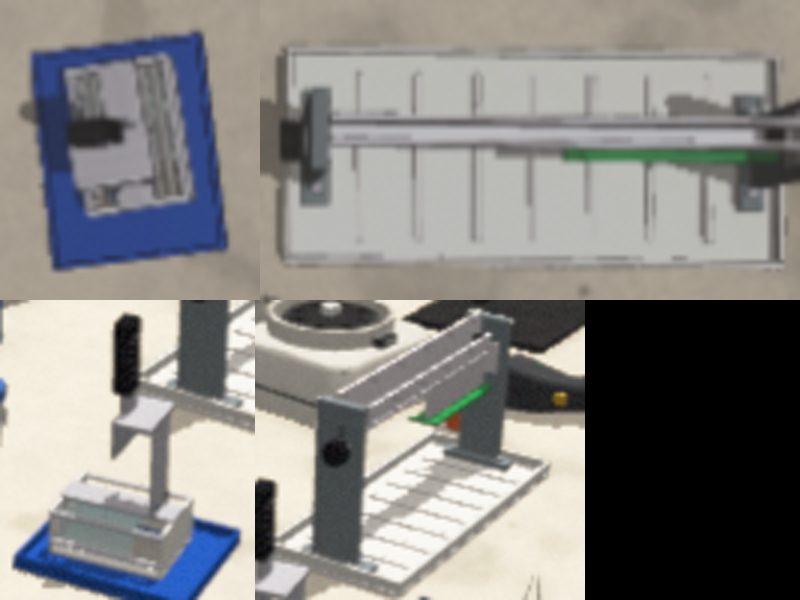

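The crops show the rack yawed like the tray by about 9°. Its stem is on the robot side and its hook faces the rail. The stand is nearly aligned with the world axes. Next I'll fit the poses.

```bash
cat >> h.py <<'E'
from scipy.optimize import least_squares
def T(p,X):
    x,y,a=p[:3]; c,s=np.cos(a),np.sin(a); X=np.atleast_2d(X)
    return np.c_[x+c*X[:,0]-s*X[:,1], y+s*X[:,0]+c*X[:,1], X[:,2]]
def fit(obs,p0):
    f=lambda p: np.concatenate([(proj(c,T(p,X))-np.array(px)).ravel() for c,X,px in obs])
    r=least_squares(f,p0,loss="soft_l1"); return r.x,r.fun.reshape(-1,2)
def box(x0,x1,y0,y1,z0,z1): return np.array([[x,y,z] for x in(x0,x1) for y in(y0,y1) for z in(z0,z1)])
E
python3 - <<'E'
from h import *
st,res=fit([("top",np.array([[.065,.15,.016],[-.065,.15,.016],[.065,-.15,.016],[-.065,-.15,.016]]),[(306.2,206.2),(305.5,261.2),(428.5,208.5),(430.5,261.2)]),
 ("side",np.array([[-.065,.15,.016],[-.065,-.15,.016]]),[(333.3,268.3),(382.7,224.3)])],[.54,-.13,0])
print("stand",st,np.degrees(st[2]));print(res.round(1).tolist())
c=[(200.5,241.2),(228,238),(233,275),(206.2,278.7)]
w=np.array([atz("top",(p[1],p[0]),.041) for p in c]);print("basket",w.round(4).tolist(),w.mean(0))
r,res=fit([("top",np.array([[.043,.03,.041],[.043,-.03,.041],[-.043,-.03,.041],[-.043,.03,.041]]),c)],[.47,.23,.15]);print(r,np.degrees(r[2]),res.round(1).tolist())
# grip dark masks
im={k:cv2.imread(f"pics/{k}0.png").max(2) for k in("top","side")}
M={}
for k,(x,y,ww,hh) in {"top":(198,250,20,14),"side":(279,226,15,34)}.items():
    m=np.zeros_like(im[k]); m[y:y+hh,x:x+ww]=im[k][y:y+hh,x:x+ww]<60; M[k]=m>0; print(k,M[k].sum())
def cost(p):
    s=0
    for k in M:
        R=np.zeros((420*4,560*4),np.uint8); h=cv2.convexHull((proj(k,T(p,box(-.007,.007,-.011,.011,.127,.181)))*4+1.5).astype(np.float32)).round().astype(np.int32)
        cv2.fillPoly(R,[h],255); R=cv2.resize(R,(560,420),interpolation=cv2.INTER_AREA)/255.
        s+=abs(R-M[k]).sum()
    return s
from itertools import product
best=min((cost((x,y,r[2])),x,y) for x,y in product(np.arange(.44,.50,.001),np.arange(.20,.26,.001)));print("grip",best)
# rail appearance
from functools import partial
for k,pts in {"top":[(c,) for c in ()]}.items(): pass
for dx,dz in((0,0),(.006,0),(0,.006)):
    X=np.array([[-.007+dx,.1,.142+dz],[.007+dx,.1,.162+dz],[-.007+dx,-.1,.142+dz],[.007+dx,-.1,.162+dz]])
    for k in("top","side"): print(k,dx,dz,proj(k,T(st,X)).round(1).tolist())
E
```

```text
stand [ 0.54071051 -0.12588505  0.01957013] 1.121285613516974
[[-1.0, 0.4], [-0.7, 0.1], [0.9, -0.9], [-0.1, 0.5], [-0.2, -4.8], [0.6, -1.7]]
basket [[0.5116, 0.2677, 0.041], [0.5211, 0.2035, 0.041], [0.4358, 0.1886, 0.041], [0.4251, 0.2506, 0.041]] [0.47340882 0.22758103 0.041     ]
[0.47339385 0.22736218 0.1708165 ] 9.787064247872092 [[1.4, 0.5], [-0.7, 0.1], [-0.8, -0.2], [0.4, -0.3]]
top 72
side 177Traceback (most recent call last):
  File "<stdin>", line 21, in <module>
  File "<stdin>", line 21, in <genexpr>
  File "<stdin>", line 16, in cost
  File "h.py", line 6, in proj
    K,k1,R,t=P(c); X=np.atleast_2d(X)@R.T+t; s=X[:,:2]/X[:,2:]
             ~^^^
  File "h.py", line 4, in P
    p=ctrl.camera_params(c); return np.array(p["K"]),p["k1"],np.array(p["R"]),np.array(p["t"])
ValueError: time passes only in moves, steps and waits
```

```bash
sed -i 's/^def P(c):/from functools import lru_cache\n@lru_cache\ndef P(c):/' h.py
python3 - <<'E'
from h import *
im={k:cv2.imread(f"pics/{k}0.png").max(2) for k in("top","side")}
M={}
for k,(x,y,ww,hh) in {"top":(198,250,20,14),"side":(279,226,15,34)}.items():
    m=np.zeros_like(im[k]); m[y:y+hh,x:x+ww]=im[k][y:y+hh,x:x+ww]<60; M[k]=m>0
def cost(p):
    s=0
    for k in M:
        R=np.zeros((420*4,560*4),np.uint8); h=cv2.convexHull((proj(k,T(p,box(-.007,.007,-.011,.011,.127,.181)))*4+1.5).astype(np.float32)).round().astype(np.int32)
        cv2.fillPoly(R,[h],255); R=cv2.resize(R,(560,420),interpolation=cv2.INTER_AREA)/255.
        s+=abs(R-M[k]).sum()
    return s
from itertools import product
g=sorted((cost((x,y,.165)),x,y) for x,y in product(np.arange(.45,.49,.0015),np.arange(.21,.25,.0015)));print("grip",np.round(g[:4],4).tolist())
st=[.5407,-.1259,.0196]
for dx,dz in((0,0),(.006,0),(0,.006)):
    X=np.array([[-.007+dx,.1,.142+dz],[.007+dx,.1,.162+dz],[-.007+dx,-.1,.142+dz],[.007+dx,-.1,.162+dz]])
    for k in("top","side"): print(k,dx,dz,proj(k,T(st,X)).round(1).tolist())
for z in(0,.016): print(z,proj("side",T(st,[[-.065,.15,z],[-.065,-.15,z],[.065,.15,z]])).round(1).tolist())
# contour rows in top at col 320..415 for rail
t=cv2.imread("pics/top0.png").mean(2)
for c in(340,): print(c,t[218:238,c-2:c+3].mean(1).round().tolist())
S=cv2.imread("pics/side0.png");c=cv2.resize(S[165:275,285:395],None,fx=5,fy=5,interpolation=cv2.INTER_CUBIC);cv2.imwrite("pics/c2.png",c)
E
```

```text
grip [[165.2941, 0.471, 0.2295], [166.8627, 0.471, 0.228], [167.5216, 0.471, 0.231], [169.0471, 0.4725, 0.2295]]
top 0 0 [[329.9, 233.2], [330.6, 225.9], [422.6, 233.8], [424.8, 226.5]]
side 0 0 [[324.7, 203.6], [320.0, 194.8], [360.4, 181.7], [356.3, 173.8]]
top 0.006 0 [[329.9, 230.4], [330.6, 223.1], [422.6, 231.0], [424.8, 223.7]]
side 0.006 0 [[322.6, 203.1], [317.9, 194.3], [358.4, 181.2], [354.3, 173.4]]
top 0 0.006 [[330.1, 233.0], [330.8, 225.7], [423.3, 233.6], [425.5, 226.3]]
side 0 0.006 [[324.8, 201.3], [320.1, 192.5], [360.6, 179.6], [356.4, 171.7]]
0 [[332.7, 269.3], [382.8, 227.7], [287.9, 255.3]]
0.016 [[333.1, 263.5], [383.3, 222.6], [288.0, 249.6]]
340 [174.0, 174.0, 174.0, 173.0, 171.0, 174.0, 154.0, 101.0, 139.0, 183.0, 188.0, 184.0, 160.0, 125.0, 149.0, 169.0, 171.0, 171.0, 171.0, 172.0]
```

View pics/c2.png

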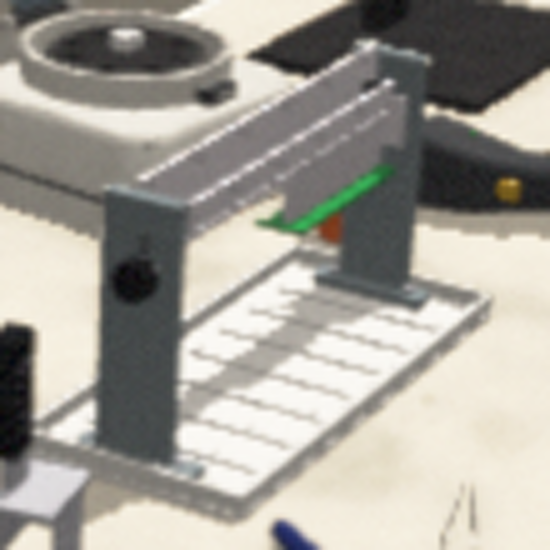

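Estimates: the rack is at (0.471, 0.2295) with yaw about 9.5°. The stand is at (0.5407, -0.1259) with yaw 1.1°. The rail looks about 3 mm further back and about 5 mm lower than nominal. I'll move over the grip now.

```bash
python3 -m jog '[[[2.62,-2.775,-0.1],[0,0,0]],[[2.62,-2.775,-0.1],[0,0,0]],[[2.62,-2.775,-0.1],[0,0,0]],[[2.62,-2.775,-0.1],[0,0,0]],[[2.62,-2.775,-0.1],[0,0,0]],[[2.62,-2.775,-0.1],[0,0,0]],[[2.62,-2.775,-0.1],[0,0,0]],[[2.62,-2.775,-0.1],[0,0,0]],[[2.62,-2.775,-0.1],[0,0,0]],[[2.62,-2.775,-0.1],[0,0,0]],[[2.62,-2.775,-0.1],[0,0,0]],[[2.62,-2.775,-0.1],[0,0,0]],[[2.62,-2.775,-0.1],[0,0,0]],[[2.62,-2.775,-0.1],[0,0,0]],[[2.62,-2.775,-0.1],[0,0,0]],[[2.62,-2.775,-0.1],[0,0,0]],[[2.62,-2.775,-0.1],[0,0,0]],[[2.62,-2.775,-0.1],[0,0,0]],[[2.62,-2.775,-0.1],[0,0,0]],[[2.62,-2.775,-0.1],[0,0,0]]]' 1 20
python3 -m jog '[[[0,0,0],[0,0,-7]],[[0,0,0],[0,0,-7]],[[0,0,0],[0,0,-7]],[[0,0,0],[0,0,-7]],[[0,0,0],[0,0,-7]],[[0,0,0],[0,0,-7]],[[0,0,0],[0,0,-7]],[[0,0,0],[0,0,-7]],[[0,0,0],[0,0,-7]],[[0,0,0],[0,0,-7]],[[0,0,0],[0,0,-4]],[[0,0,0],[0,0,0]],[[0,0,0],[0,0,0]]]'
cat >> h.py <<'E'
from scipy.spatial.transform import Rotation as Ro
def rep(rack=None,target=None,yaw=None):
    s=ctrl.get_state(); R=Ro.from_rotvec(s["eef_rot"]).as_matrix(); p=np.array(s["ee_pos"])
    print("t",s["time_s"],"p",p.round(4),"ytool deg",np.degrees(np.arctan2(R[1,1],R[0,1])).round(2),"tilt",R[:,2].round(4),"F",np.round(s["contact_force"],2),"M",np.round(s["ft_torque"],2),"grip",s["grip_width"],s["finger_force"])
    if target is not None: print("shift cm",((R.T@(np.array(target)-p))*100).round(2), "turn z deg", 0 if yaw is None else round(np.degrees(np.arctan2(R[1,1],R[0,1]))-yaw,2))
    return p,R
E
python3 - <<'E'
from h import *
rep(target=(.471,.2295,.138),yaw=9.5)
a=ctrl.read_camera("top")[:,:,::-1];b=ctrl.read_camera("side")[:,:,::-1]
r=lambda i,x,y,w,h,s:cv2.resize(i[y:y+h,x:x+w],None,fx=s,fy=s,interpolation=cv2.INTER_CUBIC)
cv2.imwrite("pics/c3.png",np.hstack([r(a,150,200,100,100,4),r(b,240,180,100,100,4)*1]))
E
```

```text
time_s: 2.77
ee_pos: [0.4715, 0.2312, 0.2255]
eef_rot: [-3.065, -0.69, -0.0]
contact_force: [0.9, -0.6, 1.0]
grip_width: 0.998
finger_force: 0.0
time_s: 3.85
ee_pos: [0.4713, 0.229, 0.2255]
eef_rot: [2.036, 2.393, 0.0]
contact_force: [-0.5, 0.4, -0.2]
grip_width: 0.999
finger_force: 0.0
t 3.85 p [0.4713 0.229  0.2255] ytool deg 9.22 tilt [ 0.  0. -1.] F [-0.51  0.45 -0.19] M [-0.06 -0.07  0.03] grip 0.9986710696899687 0.0
shift cm [ 0.05 -0.02  8.75] turn z deg -0.28
```

View pics/c3.png

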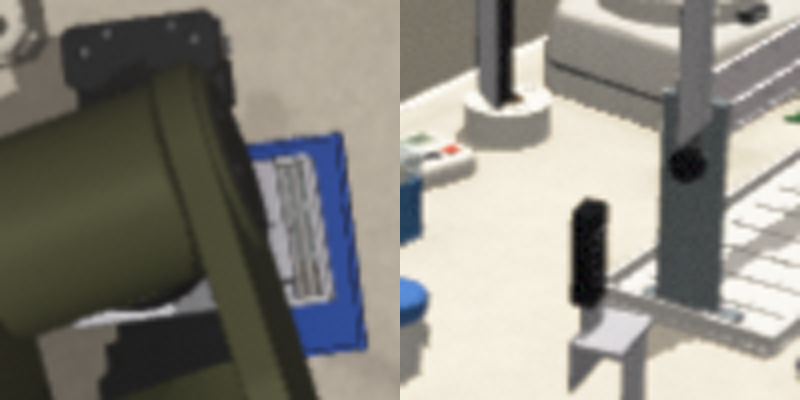

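The fingers straddle the grip in the side view: fingers at crop cols 495 and 697, grip at 590. I'll descend and close.

```bash
python3 -m jog '[[[0.05,-0.02,1.5],[0,0,-0.3]],[[0,0,1.5],[0,0,0]],[[0,0,1.5],[0,0,0]],[[0,0,1.25],[0,0,0]],[[0,0,1],[0,0,0]],[[0,0,1],[0,0,0]],[[0,0,1],[0,0,0]],[[0,0,0],[0,0,0]]]'
python3 -m jog '[[[0,0,0],[0,0,0]],[[0,0,0],[0,0,0]],[[0,0,0],[0,0,0]],[[0,0,0],[0,0,0]],[[0,0,0],[0,0,0]],[[0,0,0],[0,0,0]],[[0,0,0],[0,0,0]],[[0,0,0],[0,0,0]],[[0,0,0],[0,0,0]],[[0,0,0],[0,0,0]],[[0,0,0],[0,0,0]],[[0,0,0],[0,0,0]]]' 0 25
```

```text
time_s: 4.62
ee_pos: [0.4704, 0.2292, 0.1361]
eef_rot: [-2.026, -2.399, 0.003]
contact_force: [-0.4, 0.3, -0.1]
grip_width: 1.003
finger_force: 0.0
time_s: 5.62
ee_pos: [0.471, 0.2295, 0.1379]
eef_rot: [-2.026, -2.401, 0.0]
contact_force: [-0.3, 0.2, -0.1]
grip_width: 0.184
finger_force: 0.0
```

```bash
python3 -m jog '[[[0,0,0],[0,0,0]],[[0,0,0],[0,0,0]],[[0,0,0],[0,0,0]],[[0,0,0],[0,0,0]],[[0,0,0],[0,0,0]],[[0,0,0],[0,0,0]]]'
python3 -m jog '[[[0,0,-0.1],[0,0,0]],[[0,0,-0.3],[0,0,0]],[[0,0,-0.6],[0,0,0]],[[0,0,-1],[0,0,0]],[[0,0,-1],[0,0,0]],[[0,0,-1.2],[0,0,0]],[[0,0,-1.2],[0,0,0]],[[0,0,-0.8],[0,0,0]],[[0,0,-0.4],[0,0,0]],[[0,0,0],[0,0,0]],[[0,0,0],[0,0,0]]]'
python3 - <<'E'
from h import *
rep(target=(.45,-.067,.204),yaw=1.1)
E
```

```text
time_s: 6.12
ee_pos: [0.471, 0.2295, 0.1379]
eef_rot: [-2.026, -2.401, 0.0]
contact_force: [0.9, -0.1, -1.4]
grip_width: 0.147
finger_force: 25.0
time_s: 7.03
ee_pos: [0.471, 0.2295, 0.2038]
eef_rot: [-2.026, -2.401, 0.0]
contact_force: [0.2, 0.6, -0.8]
grip_width: 0.146
finger_force: 25.0
t 7.0333 p [0.471  0.2295 0.2038] ytool deg 9.67 tilt [-1.e-04 -0.e+00 -1.e+00] F [ 0.21  0.6  -0.84] M [-0.04 -0.11  0.01] grip 0.14625319601507375 24.98520791530609
shift cm [-2.887e+01 -7.050e+00 -2.000e-02] turn z deg 8.57
```

```bash
python3 -m jog '[[[-1,-0.24,0],[0,0,0]],[[-2,-0.49,0],[0,0,0]],[[-2.4,-0.59,0],[0,0,0]],[[-2.4,-0.59,0],[0,0,0]],[[-2.4,-0.59,0],[0,0,0]],[[-2.4,-0.59,0],[0,0,0]],[[-2.4,-0.59,0],[0,0,0]],[[-2.4,-0.59,0],[0,0,0]],[[-2.4,-0.59,0],[0,0,0]],[[-2.4,-0.59,0],[0,0,0]],[[-2.4,-0.59,0],[0,0,0]],[[-2,-0.49,0],[0,0,0]],[[-1.3,-0.32,0],[0,0,0]],[[-0.97,-0.2,0],[0,0,0]],[[0,0,0],[0,0,3]],[[0,0,0],[0,0,4]],[[0,0,0],[0,0,1.57]],[[0,0,0],[0,0,0]],[[0,0,0],[0,0,0]]]'
python3 - <<'E'
from h import *
p,R=rep(target=(.45,-.067,.204),yaw=1.1)
a=ctrl.read_camera("top")[:,:,::-1];b=ctrl.read_camera("side")[:,:,::-1]
r=lambda i,x,y,w,h,s:cv2.resize(i[y:y+h,x:x+w],None,fx=s,fy=s,interpolation=cv2.INTER_CUBIC)
cv2.imwrite("pics/c4.png",np.hstack([r(a,280,190,100,120,4),r(b,270,150,100,120,4)]))
rk=[p[0],p[1],np.radians(1.1)]; z0=p[2]-.135
print(proj("side",T(rk,np.array([[0,22,81],[0,-22,81],[0,22,111],[-26,15,38],[-43,30,0],[-43,30,38],[43,30,38],[7,11,178]])/1000+[0,0,z0])).round(1).tolist())
E
```

```text
time_s: 8.62
ee_pos: [0.4498, -0.067, 0.2037]
eef_rot: [-2.198, -2.244, 0.0]
contact_force: [0.1, -0.6, -2.5]
grip_width: 0.145
finger_force: 25.0
t 8.6167 p [ 0.4498 -0.067   0.2037] ytool deg 1.17 tilt [-5.e-04  1.e-04 -1.e+00] F [ 0.12 -0.64 -2.47] M [-0.04 -0.03  0.03] grip 0.14489522522208173 24.985285699367523
shift cm [-0.    0.02 -0.03] turn z deg 0.07
[[358.5, 205.9], [366.4, 200.5], [359.4, 194.2], [368.3, 223.9], [370.8, 242.1], [372.1, 227.7], [340.0, 219.4], [360.6, 165.5]]
```

View pics/c4.png

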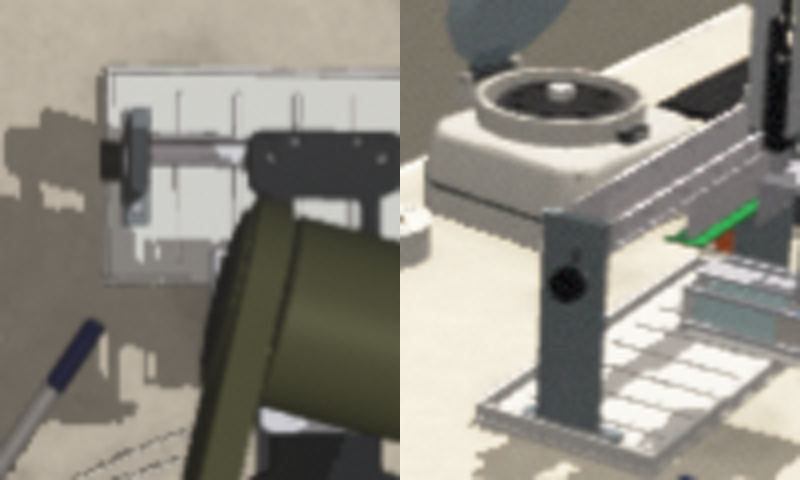

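The rack hangs upright and matches the predicted position; the basket corner is within 2 px. I'll advance over the lip, fast at first and then feeling for contact.

```bash
python3 -m jog '[[[0,0.5,0],[0,0,0]],[[0,1,0],[0,0,0]],[[0,1.3,0],[0,0,0]],[[0,1.3,0],[0,0,0]],[[0,1.2,0],[0,0,0]],[[0,1,0],[0,0,0]],[[0,0.7,0],[0,0,0]],[[0,0.4,0],[0,0,0]],[[0,0,0],[0,0,0]],[[0,0,0],[0,0,0]],[[0,0,0],[0,0,0]]]'
for i in 1 2 3; do python3 -c "
from h import *
rep()"; python3 -m jog '[[[0,0.1,0],[0,0,0]],[[0,0.1,0],[0,0,0]],[[0,0.1,0],[0,0,0]],[[0,0,0],[0,0,0]]]' | head -4|tail -3; done
python3 -c "
from h import *
rep()"
```

```text
time_s: 9.63
ee_pos: [0.5238, -0.0655, 0.204]
eef_rot: [-2.2, -2.243, 0.0]
contact_force: [0.8, -0.4, -1.0]
grip_width: 0.149
finger_force: 25.0
t 9.6333 p [ 0.5238 -0.0655  0.204 ] ytool deg 1.1 tilt [-1.e-04  0.e+00 -1.e+00] F [ 0.75 -0.4  -0.99] M [-0.07 -0.05  0.03] grip 0.14914114278879956 24.985181093215942
ee_pos: [0.5271, -0.0655, 0.204]
eef_rot: [2.2, 2.243, 0.0]
contact_force: [-0.5, -0.2, -1.8]
t 9.9667 p [ 0.5271 -0.0655  0.204 ] ytool deg 1.1 tilt [ 2.e-04  0.e+00 -1.e+00] F [-0.51 -0.16 -1.79] M [-0.08 -0.08 -0.01] grip 0.14957091109398143 24.985205233097076
ee_pos: [0.5302, -0.0654, 0.2039]
eef_rot: [-2.2, -2.243, 0.0]
contact_force: [-0.1, 0.2, -1.9]
t 10.3 p [ 0.5302 -0.0654  0.2039] ytool deg 1.1 tilt [-0.  0. -1.] F [-0.08  0.18 -1.87] M [-0.04 -0.07 -0.02] grip 0.1479279177419691 24.985224902629852
ee_pos: [0.5332, -0.0653, 0.2039]
eef_rot: [-2.2, -2.243, -0.0]
contact_force: [-0.4, -0.1, -2.2]
t 10.6333 p [ 0.5332 -0.0653  0.2039] ytool deg 1.1 tilt [ 0.  0. -1.] F [-0.44 -0.07 -2.17] M [-0.03 -0.05  0.01] grip 0.14867491528838153 24.98521327972412
```

```bash
cat > ok.py <<'E'
import sys
from h import *
p,R=rep(); F=np.array(ctrl.get_state()["contact_force"])-[0,0,-1.8]
ax={"x":0,"y":1,"z":2}[sys.argv[1]]
sys.exit(abs(F[ax])>float(sys.argv[2]))
E
python3 -m jog '[[[0,0.1,0],[0,0,0]],[[0,0.1,0],[0,0,0]],[[0,0,0],[0,0,0]]]' >/dev/null && python3 ok.py x 2.5 &&
python3 -m jog '[[[0,0.1,0],[0,0,0]],[[0,0.1,0],[0,0,0]],[[0,0,0],[0,0,0]]]' >/dev/null && python3 ok.py x 2.5 &&
python3 -m jog '[[[0,0.1,0],[0,0,0]],[[0,0.1,0],[0,0,0]],[[0,0,0],[0,0,0]]]' >/dev/null && python3 ok.py x 2.5 &&
python3 -m jog '[[[0,0.1,0],[0,0,0]],[[0,0,0],[0,0,0]]]' >/dev/null && python3 ok.py x 2.5 &&
python3 -m jog '[[[0,0.1,0],[0,0,0]],[[0,0,0],[0,0,0]]]' >/dev/null && python3 ok.py x 2.5 &&
python3 -m jog '[[[0,0.1,0],[0,0,0]],[[0,0,0],[0,0,0]]]' >/dev/null && python3 ok.py x 2.5 &&
python3 -m jog '[[[0,0.1,0],[0,0,0]],[[0,0,0],[0,0,0]]]' >/dev/null && python3 ok.py x 2.5 &&
python3 -m jog '[[[0,0.1,0],[0,0,0]],[[0,0,0],[0,0,0]]]' >/dev/null && python3 ok.py x 2.5
```

```text
t 10.8833 p [ 0.5352 -0.0653  0.204 ] ytool deg 1.1 tilt [ 1.e-04 -0.e+00 -1.e+00] F [ 0.48  1.2  -1.11] M [-0.04 -0.09  0.02] grip 0.14581798227322998 24.985176622867584False
```

```bash
sed -i 's/sys.exit(\(.*\))$/sys.exit(int(\1))/' ok.py
python3 -m jog '[[[0,0.1,0],[0,0,0]],[[0,0.1,0],[0,0,0]],[[0,0,0],[0,0,0]]]' >/dev/null && python3 ok.py x 2.5 &&
python3 -m jog '[[[0,0.1,0],[0,0,0]],[[0,0.1,0],[0,0,0]],[[0,0,0],[0,0,0]]]' >/dev/null && python3 ok.py x 2.5 &&
python3 -m jog '[[[0,0.1,0],[0,0,0]],[[0,0,0],[0,0,0]]]' >/dev/null && python3 ok.py x 2.5 &&
python3 -m jog '[[[0,0.1,0],[0,0,0]],[[0,0,0],[0,0,0]]]' >/dev/null && python3 ok.py x 2.5 &&
python3 -m jog '[[[0,0.1,0],[0,0,0]],[[0,0,0],[0,0,0]]]' >/dev/null && python3 ok.py x 2.5 &&
python3 -m jog '[[[0,0.1,0],[0,0,0]],[[0,0,0],[0,0,0]]]' >/dev/null && python3 ok.py x 2.5 &&
python3 -m jog '[[[0,0.1,0],[0,0,0]],[[0,0,0],[0,0,0]]]' >/dev/null && python3 ok.py x 2.5
```

```text
t 11.1333 p [ 0.5372 -0.0653  0.2039] ytool deg 1.1 tilt [-0. -0. -1.] F [-0.02  0.43 -1.98] M [-0.08 -0.08 -0.03] grip 0.14817073730674798 24.98515874147415
t 11.3833 p [ 0.5392 -0.0652  0.2039] ytool deg 1.1 tilt [ 0.  0. -1.] F [ 0.24 -0.01 -2.04] M [-0.01 -0.04 -0.01] grip 0.14634937286162347 24.98517483472824
t 11.55 p [ 0.5401 -0.0652  0.2039] ytool deg 1.1 tilt [-0. -0. -1.] F [-0.39 -0.5  -0.84] M [ 0.02 -0.11  0.02] grip 0.14884159309332304 24.98525172472
t 11.7167 p [ 0.5411 -0.0652  0.204 ] ytool deg 1.1 tilt [ 1.e-04  0.e+00 -1.e+00] F [-0.37  1.44 -1.4 ] M [ 0.   -0.05  0.  ] grip 0.14676783499752494 24.985181987285614
t 11.8833 p [ 0.5421 -0.0652  0.2039] ytool deg 1.1 tilt [-0.  0. -1.] F [-1.4   0.05 -1.55] M [ 0.01 -0.04 -0.02] grip 0.1494616353288932 24.98520702123642
t 12.05 p [ 0.5431 -0.0652  0.2039] ytool deg 1.1 tilt [ 0. -0. -1.] F [-0.15  0.24 -0.91] M [-0.05 -0.08  0.01] grip 0.14791650706008788 24.985198080539703
t 12.2167 p [ 0.5442 -0.0651  0.2039] ytool deg 1.1 tilt [ 1.e-04 -0.e+00 -1.e+00] F [ 0.72  0.21 -1.39] M [-0.04 -0.04 -0.02] grip 0.14835692072465725 24.985109567642212
```

```bash

python3 -m jog '[[[0,0.05,0],[0,0,0]],[[0,0.05,0],[0,0,0]],[[0,0,0],[0,0,0]]]' >/dev/null && python3 ok.py x 2.5 &&
python3 -m jog '[[[0,0.05,0],[0,0,0]],[[0,0.05,0],[0,0,0]],[[0,0,0],[0,0,0]]]' >/dev/null && python3 ok.py x 2.5 &&
python3 -m jog '[[[0,0.05,0],[0,0,0]],[[0,0.05,0],[0,0,0]],[[0,0,0],[0,0,0]]]' >/dev/null && python3 ok.py x 2.5 &&
python3 -m jog '[[[0,0.05,0],[0,0,0]],[[0,0.05,0],[0,0,0]],[[0,0,0],[0,0,0]]]' >/dev/null && python3 ok.py x 2.5 &&
python3 -m jog '[[[0,0.05,0],[0,0,0]],[[0,0.05,0],[0,0,0]],[[0,0,0],[0,0,0]]]' >/dev/null && python3 ok.py x 2.5 &&
python3 -m jog '[[[0,0.05,0],[0,0,0]],[[0,0.05,0],[0,0,0]],[[0,0,0],[0,0,0]]]' >/dev/null && python3 ok.py x 2.5
```

```text
t 12.4667 p [ 0.5451 -0.0651  0.2039] ytool deg 1.1 tilt [ 0.  0. -1.] F [-0.05  0.18 -1.54] M [ 0.   -0.09  0.04] grip 0.14654801094038972 24.985171258449554
t 12.7167 p [ 0.5461 -0.0651  0.2039] ytool deg 1.1 tilt [ 0.  0. -1.] F [ 0.41 -0.62 -2.44] M [-0.03 -0.04 -0.05] grip 0.1488070945931754 24.985138177871704
t 12.9667 p [ 0.5471 -0.0651  0.2039] ytool deg 1.1 tilt [ 0.  0. -1.] F [-0.15 -0.2  -1.55] M [-0.01 -0.03 -0.03] grip 0.14639566647559285 24.985156059265137
t 13.2167 p [ 0.5478 -0.0651  0.2039] ytool deg 1.1 tilt [-7.e-04  1.e-04 -1.e+00] F [-2.49 -0.07  0.5 ] M [-0.03  0.44 -0.02] grip 0.14646177579389258 24.98957633972168
t 13.4667 p [ 0.5481 -0.0651  0.2038] ytool deg 1.09 tilt [-2.7e-03  1.0e-04 -1.0e+00] F [-7.67  0.09  2.72] M [-0.05  1.89 -0.15] grip 0.14585140729827226 25.008613765239716
```

Contact with the rear wall came at about x = 0.5477, so the channel centre is near 0.5457. I'll back off 3.4 mm and lower while watching Fz.

```bash

python3 -m jog '[[[0,-0.2,0],[0,0,0]],[[0,-0.14,0],[0,0,0]],[[0,0,0],[0,0,0]],[[0,0,0],[0,0,0]]]' >/dev/null && python3 ok.py x 2.5 &&
python3 -m jog '[[[0,0,0.1],[0,0,0]],[[0,0,0.1],[0,0,0]],[[0,0,0.1],[0,0,0]],[[0,0,0],[0,0,0]]]' >/dev/null && python3 ok.py z 2.5 &&
python3 -m jog '[[[0,0,0.1],[0,0,0]],[[0,0,0.1],[0,0,0]],[[0,0,0.1],[0,0,0]],[[0,0,0],[0,0,0]]]' >/dev/null && python3 ok.py z 2.5 &&
python3 -m jog '[[[0,0,0.1],[0,0,0]],[[0,0,0.1],[0,0,0]],[[0,0,0.1],[0,0,0]],[[0,0,0],[0,0,0]]]' >/dev/null && python3 ok.py z 2.5 &&
python3 -m jog '[[[0,0,0.1],[0,0,0]],[[0,0,0.1],[0,0,0]],[[0,0,0.1],[0,0,0]],[[0,0,0],[0,0,0]]]' >/dev/null && python3 ok.py z 2.5 &&
python3 -m jog '[[[0,0,0.1],[0,0,0]],[[0,0,0.1],[0,0,0]],[[0,0,0.1],[0,0,0]],[[0,0,0],[0,0,0]]]' >/dev/null && python3 ok.py z 2.5
```

```text
t 13.8 p [ 0.5457 -0.0651  0.204 ] ytool deg 1.1 tilt [ 6.e-04 -0.e+00 -1.e+00] F [-1.61 -0.47 -1.98] M [-0.07 -0.08  0.02] grip 0.14621623124090097 24.985127449035645
t 14.1333 p [ 0.5456 -0.0651  0.2006] ytool deg 1.1 tilt [-4.e-04  1.e-04 -1.e+00] F [ 0.47 -0.29 -2.13] M [-0.03 -0.06  0.03] grip 0.14843149389850047 24.985154271125793
t 14.4667 p [ 0.5456 -0.0651  0.1977] ytool deg 1.1 tilt [-3.e-04  1.e-04 -1.e+00] F [-0.74  0.61 -1.24] M [-0.01 -0.04 -0.  ] grip 0.14682027789430308 24.985101521015167
t 14.8 p [ 0.5455 -0.0651  0.1947] ytool deg 1.1 tilt [-3.e-04  1.e-04 -1.e+00] F [-0.1  -0.17 -1.07] M [-0.07 -0.09 -0.04] grip 0.14637448466303926 24.98513638973236
t 15.1333 p [ 0.5455 -0.0651  0.1917] ytool deg 1.1 tilt [-3.e-04  1.e-04 -1.e+00] F [-0.83  0.86 -1.89] M [-0.01 -0.09 -0.02] grip 0.1488206834568639 24.98523473739624
t 15.4667 p [ 0.5455 -0.0651  0.1887] ytool deg 1.1 tilt [-3.e-04  0.e+00 -1.e+00] F [-0.11 -0.24 -1.67] M [-0.09 -0.06  0.03] grip 0.14399876506001572 24.985173046588898
```

```bash

python3 -m jog '[[[0,0,0.1],[0,0,0]],[[0,0,0.1],[0,0,0]],[[0,0,0],[0,0,0]]]' >/dev/null && python3 ok.py z 2.5 &&
python3 -m jog '[[[0,0,0.1],[0,0,0]],[[0,0,0.1],[0,0,0]],[[0,0,0],[0,0,0]]]' >/dev/null && python3 ok.py z 2.5 &&
python3 -m jog '[[[0,0,0.1],[0,0,0]],[[0,0,0.1],[0,0,0]],[[0,0,0],[0,0,0]]]' >/dev/null && python3 ok.py z 2.5 &&
python3 -m jog '[[[0,0,0.1],[0,0,0]],[[0,0,0],[0,0,0]]]' >/dev/null && python3 ok.py z 2.5 &&
python3 -m jog '[[[0,0,0.1],[0,0,0]],[[0,0,0],[0,0,0]]]' >/dev/null && python3 ok.py z 2.5 &&
python3 -m jog '[[[0,0,0.1],[0,0,0]],[[0,0,0],[0,0,0]]]' >/dev/null && python3 ok.py z 2.5 &&
python3 -m jog '[[[0,0,0.1],[0,0,0]],[[0,0,0],[0,0,0]]]' >/dev/null && python3 ok.py z 2.5 &&
python3 -m jog '[[[0,0,0.1],[0,0,0]],[[0,0,0],[0,0,0]]]' >/dev/null && python3 ok.py z 2.5 &&
python3 -m jog '[[[0,0,0.1],[0,0,0]],[[0,0,0],[0,0,0]]]' >/dev/null && python3 ok.py z 2.5 &&
python3 -m jog '[[[0,0,0.1],[0,0,0]],[[0,0,0],[0,0,0]]]' >/dev/null && python3 ok.py z 2.5
```

```text
t 15.7167 p [ 0.5456 -0.0651  0.1867] ytool deg 1.1 tilt [-2.e-04  0.e+00 -1.e+00] F [-0.69  0.3  -1.33] M [-0.1  -0.11 -0.  ] grip 0.1453579028938889 24.98522311449051
t 15.9667 p [ 0.5455 -0.0651  0.1847] ytool deg 1.1 tilt [-2.e-04  1.e-04 -1.e+00] F [ 0.02 -0.37 -1.46] M [-0.03 -0.09 -0.01] grip 0.14791783895906982 24.985232055187225
t 16.2167 p [ 0.5455 -0.0651  0.1827] ytool deg 1.1 tilt [-3.e-04  0.e+00 -1.e+00] F [ 0.06  0.58 -1.11] M [-0.05 -0.04 -0.05] grip 0.1521065702929293 24.9851793050766
t 16.3833 p [ 0.5456 -0.0651  0.1817] ytool deg 1.1 tilt [-2.e-04  1.e-04 -1.e+00] F [ 0.3   0.51 -0.79] M [ 0.02 -0.03 -0.01] grip 0.15104456479661352 24.985182881355286
t 16.55 p [ 0.5456 -0.0651  0.1808] ytool deg 1.1 tilt [-1.e-04  0.e+00 -1.e+00] F [ 0.66  0.14 -1.79] M [-0.01 -0.05  0.  ] grip 0.14534743971596192 24.985192716121674
t 16.7167 p [ 0.5455 -0.0651  0.1798] ytool deg 1.1 tilt [-2.e-04  0.e+00 -1.e+00] F [-0.35  0.29 -1.97] M [-0.04 -0.1   0.01] grip 0.14522351627571686 24.985215067863464
t 16.8833 p [ 0.5455 -0.0651  0.1788] ytool deg 1.1 tilt [-2.e-04  1.e-04 -1.e+00] F [-0.93 -0.78 -1.89] M [-0.02 -0.07 -0.02] grip 0.142591034683252 24.985162317752838
t 17.05 p [ 0.5456 -0.0651  0.1778] ytool deg 1.1 tilt [-2.e-04  0.e+00 -1.e+00] F [-0.02 -0.13 -1.81] M [-0.06 -0.07 -0.06] grip 0.14521313904179822 24.985170364379883
t 17.2167 p [ 0.5456 -0.0651  0.1768] ytool deg 1.1 tilt [-2.e-04  1.e-04 -1.e+00] F [-0.88  0.05 -1.8 ] M [-0.11 -0.09 -0.04] grip 0.1471368095215016 24.985148012638092
t 17.3833 p [ 0.5456 -0.0651  0.1758] ytool deg 1.1 tilt [-2.e-04  0.e+00 -1.e+00] F [ 0.24  0.31 -0.85] M [-0.11 -0.05  0.03] grip 0.14659962428303944 24.985148906707764
```

```bash

python3 -m jog '[[[0,0,0.1],[0,0,0]],[[0,0,0],[0,0,0]]]' >/dev/null && python3 ok.py z 2 &&
python3 -m jog '[[[0,0,0.1],[0,0,0]],[[0,0,0],[0,0,0]]]' >/dev/null && python3 ok.py z 2 &&
python3 -m jog '[[[0,0,0.1],[0,0,0]],[[0,0,0],[0,0,0]]]' >/dev/null && python3 ok.py z 2 &&
python3 -m jog '[[[0,0,0.1],[0,0,0]],[[0,0,0],[0,0,0]]]' >/dev/null && python3 ok.py z 2 &&
python3 -m jog '[[[0,0,0.1],[0,0,0]],[[0,0,0],[0,0,0]]]' >/dev/null && python3 ok.py z 2
```

```text
t 17.55 p [ 0.5456 -0.0651  0.1748] ytool deg 1.1 tilt [-3.e-04  0.e+00 -1.e+00] F [ 0.08  1.04 -2.1 ] M [-0.05 -0.07  0.01] grip 0.1498529027675368 24.985191822052002
t 17.7167 p [ 0.5457 -0.0651  0.1744] ytool deg 1.1 tilt [ 4.e-04 -1.e-04 -1.e+00] F [-0.33  0.1   3.26] M [0.05 0.26 0.03] grip 0.1457383139193216 24.98609483242035
```

The hook is on the floor: Fz jumped at TCP z = 0.1744, which puts the floor about 5.5 mm below nominal, in line with the picture. I'll relax the load and slide right, checking forces.

```bash

python3 -m jog '[[[0,0,-0.05],[0,0,0]],[[-0.3,0,0],[0,0,0]],[[-0.6,0,0],[0,0,0]],[[-0.6,0,0],[0,0,0]],[[-0.5,0,0],[0,0,0]],[[0,0,0],[0,0,0]]]' >/dev/null && python3 ok.py x 3 &&
python3 -m jog '[[[-0.3,0,0],[0,0,0]],[[-0.6,0,0],[0,0,0]],[[-0.6,0,0],[0,0,0]],[[-0.6,0,0],[0,0,0]],[[-0.5,0,0],[0,0,0]],[[-0.4,0,0],[0,0,0]],[[0,0,0],[0,0,0]]]' >/dev/null && python3 ok.py x 3 && python3 ok.py y 4 &&
python3 -m jog '[[[-0.3,0,0],[0,0,0]],[[-0.6,0,0],[0,0,0]],[[-0.6,0,0],[0,0,0]],[[-0.6,0,0],[0,0,0]],[[-0.5,0,0],[0,0,0]],[[-0.4,0,0],[0,0,0]],[[0,0,0],[0,0,0]]]' >/dev/null && python3 ok.py x 3 && python3 ok.py y 4 &&
python3 -m jog '[[[-0.3,0,0],[0,0,0]],[[-0.6,0,0],[0,0,0]],[[-0.6,0,0],[0,0,0]],[[-0.6,0,0],[0,0,0]],[[-0.5,0,0],[0,0,0]],[[-0.4,0,0],[0,0,0]],[[0,0,0],[0,0,0]]]' >/dev/null && python3 ok.py x 3 && python3 ok.py y 4
```

```text
t 18.2167 p [ 0.5461 -0.0863  0.1745] ytool deg 1.05 tilt [ 2.e-04 -3.e-04 -1.e+00] F [-0.7  -0.23  0.61] M [-0.35 -0.08 -0.02] grip 0.15018716825236392 24.985440373420715
t 18.8 p [ 0.5466 -0.116   0.1745] ytool deg 1.06 tilt [ 1.e-04 -4.e-04 -1.e+00] F [ 0.37 -2.04  1.43] M [-0.46 -0.11  0.01] grip 0.1442475973431661 24.98555839061737
t 18.8 p [ 0.5466 -0.116   0.1745] ytool deg 1.06 tilt [ 1.e-04 -4.e-04 -1.e+00] F [ 0.37 -2.04  1.43] M [-0.46 -0.11  0.01] grip 0.1442475973431661 24.98555839061737
t 19.3833 p [ 0.5472 -0.146   0.1745] ytool deg 1.06 tilt [ 1.e-04 -5.e-04 -1.e+00] F [ 0.4  -2.21  1.72] M [-0.44 -0.11  0.05] grip 0.14566809832670838 24.985452890396118
t 19.3833 p [ 0.5472 -0.146   0.1745] ytool deg 1.06 tilt [ 1.e-04 -5.e-04 -1.e+00] F [ 0.4  -2.21  1.72] M [-0.44 -0.11  0.05] grip 0.14566809832670838 24.985452890396118
t 19.9667 p [ 0.5477 -0.1761  0.1745] ytool deg 1.06 tilt [ 1.e-04 -5.e-04 -1.e+00] F [ 0.27 -1.81  1.83] M [-0.56 -0.03  0.05] grip 0.14741484182499112 24.985555708408356
t 19.9667 p [ 0.5477 -0.1761  0.1745] ytool deg 1.06 tilt [ 1.e-04 -5.e-04 -1.e+00] F [ 0.27 -1.81  1.83] M [-0.56 -0.03  0.05] grip 0.14741484182499112 24.985555708408356
```

```bash

python3 -m jog '[[[-0.3,0,0],[0,0,0]],[[-0.5,0,0],[0,0,0]],[[-0.6,0,0],[0,0,0]],[[-0.6,0,0],[0,0,0]],[[-0.5,0,0],[0,0,0]],[[-0.3,0,0],[0,0,0]],[[-0.2,0,0],[0,0,0]],[[0,0,0],[0,0,0]]]' >/dev/null && python3 ok.py x 3 && 
python3 -m jog '[[[-0.1,0,0],[0,0,0]],[[-0.1,0,0],[0,0,0]],[[-0.1,0,0],[0,0,0]],[[-0.1,0,0],[0,0,0]]]' >/dev/null && python3 ok.py y 4 &&
python3 -m jog '[[[-0.1,0,0],[0,0,0]],[[-0.1,0,0],[0,0,0]]]' >/dev/null && python3 ok.py y 4 &&
python3 -m jog '[[[-0.1,0,0],[0,0,0]],[[-0.1,0,0],[0,0,0]]]' >/dev/null && python3 ok.py y 4 &&
python3 -m jog '[[[-0.1,0,0],[0,0,0]],[[-0.1,0,0],[0,0,0]]]' >/dev/null && python3 ok.py y 4 &&
python3 -m jog '[[[-0.1,0,0],[0,0,0]],[[-0.1,0,0],[0,0,0]]]' >/dev/null && python3 ok.py y 4 &&
python3 -m jog '[[[-0.1,0,0],[0,0,0]],[[-0.1,0,0],[0,0,0]]]' >/dev/null && python3 ok.py y 4
```

```text
t 20.6333 p [ 0.5483 -0.2056  0.1744] ytool deg 1.08 tilt [ 1.e-04 -3.e-04 -1.e+00] F [-0.71 -0.53  1.96] M [-0.35 -0.06 -0.02] grip 0.15453639826496635 24.985781013965607
t 20.9667 p [ 0.5484 -0.209   0.1744] ytool deg 1.12 tilt [-0.e+00  1.e-04 -1.e+00] F [0.09 2.85 1.82] M [ 0.49 -0.07  0.  ] grip 0.14885640326331778 24.98580425977707
t 21.1333 p [ 0.5484 -0.2111  0.1744] ytool deg 1.11 tilt [-0.e+00  1.e-04 -1.e+00] F [-0.14  2.08  1.47] M [ 0.49 -0.05 -0.06] grip 0.14659063227886956 24.985801577568054
t 21.3 p [ 0.5485 -0.2132  0.1744] ytool deg 1.11 tilt [-0. -0. -1.] F [0.13 2.54 1.36] M [ 0.45 -0.04  0.09] grip 0.14716781862499656 24.9858158826828
t 21.4667 p [ 0.5485 -0.215   0.1744] ytool deg 1.1 tilt [-1.e-04  5.e-04 -1.e+00] F [0.59 7.76 3.27] M [1.77 0.01 0.06] grip 0.15055848569882294 24.98785525560379
```

```bash

python3 -m jog '[[[-0.05,0,0],[0,0,0]],[[0,0,0],[0,0,0]]]' >/dev/null; python3 ok.py y 4
python3 -m jog '[[[0.05,0,0],[0,0,0]],[[0,0,-0.02],[0,0,0]],[[0,0,0],[0,0,0]],[[0,0,0],[0,0,0]]]' >/dev/null; python3 ok.py y 4
python3 - <<'E'
from h import *
a=ctrl.read_camera("top")[:,:,::-1];b=ctrl.read_camera("side")[:,:,::-1]
r=lambda i,x,y,w,h,s:cv2.resize(i[y:y+h,x:x+w],None,fx=s,fy=s,interpolation=cv2.INTER_CUBIC)
cv2.imwrite("pics/c5.png",np.hstack([r(a,360,180,100,120,4),r(b,300,140,100,120,4)]))
E
```

```text
t 21.6333 p [ 0.5485 -0.215   0.1744] ytool deg 1.11 tilt [-2.0e-04  1.4e-03 -1.0e+00] F [-0.27  6.25  3.91] M [ 1.52 -0.02  0.05] grip 0.14626382180122885 24.994946122169495
t 21.9667 p [ 0.5485 -0.2149  0.1745] ytool deg 1.1 tilt [-2.e-04  5.e-04 -1.e+00] F [1.3  5.25 0.54] M [ 1.09 -0.26  0.  ] grip 0.14493136769086792 24.993552267551422
```

View pics/c5.png

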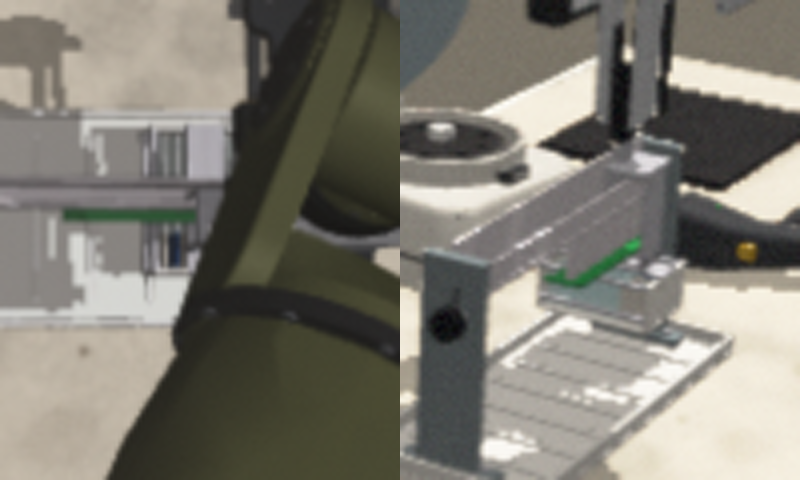

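The picture shows the basket under the green shoe, the hook on the rail, and the rack upright against the right end. I'll release and lift clear.

```bash

python3 -m jog '[[[0,0,0],[0,0,0]],[[0,0,0],[0,0,0]],[[0,0,0],[0,0,0]],[[0,0,0],[0,0,0]],[[0,0,0],[0,0,0]],[[0,0,0],[0,0,0]],[[0,0,0],[0,0,0]],[[0,0,0],[0,0,0]]]' 0.6
python3 -m jog '[[[0,0,-0.5],[0,0,0]],[[0,0,-1],[0,0,0]],[[0,0,-2],[0,0,0]],[[0,0,-2],[0,0,0]],[[0,0,-2],[0,0,0]],[[0,0,-2],[0,0,0]],[[0,0,-1.5],[0,0,0]],[[0,0,-1],[0,0,0]],[[0,0,0],[0,0,0]],[[0,0,0],[0,0,0]],[[0,0,0],[0,0,0]]]'
python3 - <<'E'
from h import *
rep()
b=ctrl.read_camera("side")[:,:,::-1]
st=[.5407,-.1259,.0196]; hm=T(st,[[.0065,-.088,0]])[0]; z0=.1205-.081
K=np.array([[-43,30,0],[-43,-30,0],[43,30,0],[7,11,178],[-7,-11,178],[-26,15,111]])/1000+[0,0,z0]
c=cv2.resize(b[130:240,300:400],None,fx=5,fy=5,interpolation=cv2.INTER_CUBIC).copy()
for q in proj("side",T([hm[0],hm[1],.0196],K)): cv2.circle(c,tuple(int(v) for v in (q-[300,130])*5+2),4,(0,0,255),1)
cv2.imwrite("pics/c6.png",c)
E
```

```text
time_s: 22.73
ee_pos: [0.5485, -0.2151, 0.1746]
eef_rot: [2.2, 2.243, -0.0]
contact_force: [0.2, 0.9, 0.5]
grip_width: 0.599
finger_force: 0.0
time_s: 23.65
ee_pos: [0.5483, -0.2149, 0.2937]
eef_rot: [-2.199, -2.242, 0.001]
contact_force: [-0.5, -0.3, -0.4]
grip_width: 0.599
finger_force: 0.0
t 23.65 p [ 0.5483 -0.2149  0.2937] ytool deg 1.1 tilt [-1.3e-03  6.0e-04 -1.0e+00] F [-0.53 -0.28 -0.41] M [-0.02 -0.11 -0.02] grip 0.5987964081100298 0.0
```

View pics/c6.png

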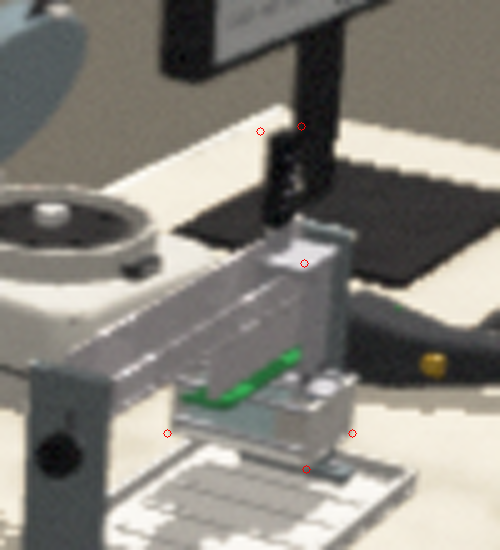

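The rack hangs freely, upright and home against the stop. It agrees with the predicted home outline within about 2 px, and the robot is clear of it.

```bash
python3 -c "
from workcell import ctrl
print(ctrl.finish_job())"
```

```text
the job is handed in; nothing more can be done
None
```

The rack is hung in the channel, slid right under the green hold-down until I felt the end stop, and released upright; the job is handed in at about 24 s, and I got no verdict back.

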